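# Gauge the angled bore of a valve body with a tell-tale depth gauge

### The arm

A 7-joint arm with a two-finger parallel gripper is mounted at the origin on a cart in front of the work surface, level with it; the furniture and walls round the work are solid. World frame = base frame: x ahead of the robot, y to its left, z up, the work surface at z = 0. Lengths are in mm, angles in rad, forces in N, time in s.
With the tool pointing down it reaches from about 425 to 925 mm from the base axis. Payload 6.8 kg.
Tool frame: the origin (TCP) lies at the very end of the fingers, on their centre line; the grasp point (between the pads) lies 19 mm behind it; z points along the fingers, y is the line along which they close (so a half turn about z gives the same grasp; the last joint's range is limited). The gripper opens to 88 mm and grips with 3 to 60 N. Pads are 20 mm wide; open, the fingers measure 115 mm over their backs; the gripper's body (75 mm by 178 mm) begins 61 mm behind the grasp point.
Start: joints at [1.085, 0.477, 0.022, 1.555, -0.011, 1.109, -0.083], TCP at [249.002, -627.412, 222.664] pointing down, gripper open.
Joint ranges: [-2.96, 2.96], [-0.34, 2.1], [-1.41, 1.46], [0.24, 2.44], [-1.37, 4.51], [0.17, 1.92], [-2.96, 2.96]. Speed limits (rad/s): [2.39, 2.39, 3.14, 3.14, 3.14, 3.14, 3.14].

### API

Orientations are given as a rotation vector (axis times angle).
In Python, from workcell import arm gives the robot as it stands.
- The arm moves only by the tool move_arm, never from a script. Its argument "rows" is a list of rows, each a list of 5 numbers: the opening, from 0 (shut) to 1 (fully open), then the shift along the tool's x, y, z as a fraction of full scale, then the turn about the tool's z as a fraction of full scale. A call has 1 to 12 rows; each row is the pose to reach, as a shift and turn from the pose commanded when the call began, along the tool's axes at that moment; what a row does not reach only later rows make up. Full scale, the value 1, is 500 mm for a shift and 45 degrees for a turn. A row lasts 1/8 s, in which the tool goes at most 62.5 mm and 10.7 degrees, less where a joint would pass 70% of its speed; a pose out of reach is approached as far as the arm can. A call with a number of a shift or a turn outside -1 to 1 is refused whole. A call with a gripper value outside its range is refused whole. The fingers move at their own pace and stop on an object; "newtons" is the grip in N (left out, the last holds). Time passes only in rows, so rows that repeat a pose let the fingers close. It gives the time, the measured TCP pose, the force, the opening and the grip force at its end, in the units of the state.
- arm.get_state(): the state, without advancing time (a new reading comes with each control period).
- arm.capture(name): name is "side" or "top" or "wrist"; returns the picture (420x560x3 uint8, red, green, blue); there is no depth.
- arm.camera_info(name): a dict with "fov_y" (degrees; the focal length in pixels is half the picture's height over the tangent of half this angle, whatever the lens; pixels are square), "cx", "cy" (the principal point, pixels), "k1" (the pictures are not rectified: a ray, as slopes to the right and down, at radius r is drawn at 1 + k1 r^2 times it, then the intrinsics apply), "R" (3x3) and "t" (3): a world point X has camera coordinates R X + t. Camera axes: x right, y down, z forward; pixel columns grow to the right and rows downward; lengths in mm; the calibration is good to about 2 mm. A picture is of the moment at which its call begins: read the wrist's pose just before it. camera_info takes no time and is no camera call; for the wrist camera it gives the pose at the moment of the call.
- arm.finish_job(): hands the job in; it is judged then, once.
Trained networks look in the newest picture that a camera, given by its name, has taken for a name from the list of things; names that differ only in an ending like _2 or _b are one class to them, and where a whole thing is asked for, a point or a joint stands for the part that bears it (a point fixed in the world has none). Each returns a list of dicts, best first, with "confidence" (0 to 1); they miss things now and then, are a little off and sometimes report something else, mostly with a low value. They report only what shows in the picture. A call takes as long as a camera call.
- arm.search_frame(label, camera): "centre" ([column, row] in pixels, amid what is visible of it).
- arm.trace(label, camera): "pixels" (420x560 bool, what is visible of it) and "centre" ([column, row] in pixels, amid what is visible of it).
- arm.mark_of(label, camera): "centre" ([column, row] in pixels: a listed point, or the origin of a listed thing).
The state is a dict: "clock": time; "q": joint angles; "qvel": joint speeds; "joint_efforts": joint torques, N m; "tool_pos": TCP position; "tcp_rot": TCP orientation; "ft_force": force on the tool from outside, world axes, zero at the start; "torque": the same for the moment, N m; "finger_gap": finger opening in mm; "grip_force": force on a finger pad.
Only numpy, scipy, OpenCV 4.12 (cv2) and the standard library are available. Lean on these libraries where they do the work, as an engineer would, in place of code of your own. Each camera call takes 0.05 s, during which the arm holds its last target. There are 200 camera calls.

### The job

Push the open drawer of the gauging fixture fully home, so that it snaps in at its detent and brings the bore of the valve body under the fixture's guide tube. Take the depth gauge from its wooden cradle, slide its rod down the slanting guide tube until the collar stops flat against the tube's mouth (the probe meets the bottom of the bore, is pushed back and stays there), and draw it out again. Then present the gauge for reading: held up level, the same side up as it lay in the cradle (its scale), clear of the fixture and about 20 cm above the worktop, keeping still; finish while holding it there, with the drawer still home, the reading kept and the things lying about left in place.

Things in the scene. Friction and masses are not known exactly. Their poses are not given: they have to be found in the camera images.
- fixture: steel gauging fixture fixed to the table at the right: base 165 x 160 x 12 mm (x -80 to +85, y -80 to +80 mm), origin at the centre of its underside; x is the way the drawer goes in (away from the robot), y left, z up. On its left (+y) edge a grey column carries the slanting guide tube; highest point about 118 mm above the table
- drawer (a joint): opening of the fixture's drawer in m: 0 is home against its stop; starts 0.030 to 0.050 open, can open 0.060. It slides along the fixture's x with 1.5 N of friction; over the last 11 mm a spring ball resists with up to about 7 N, then snaps it home and holds it. The cast valve body is fastened in the drawer
- drawer_knob (a point): centre of the front face of the drawer's round black knob (24 mm across, 12 mm thick, on a 7 mm neck in front of the drawer's 110 mm wide front panel), 48 mm above the table; with the drawer home it is 98 mm in front (-x) of the fixture's origin, on its centre line. Faces the fixture's -x, moves with the drawer
- guide_tube: steel guide tube of the fixture. Origin at the centre of its mouth, in the plane of the rim, 70 mm left (+y) of the fixture's origin, 98 mm above the table. z points out of the mouth along the tube: to the fixture's +y and 25 degrees up; x is the fixture's x. Rim 29.6 mm across, mouth flaring from a 12 mm bore to about 21 mm; tube 24 mm long; the part's 13 mm bore follows once the drawer is home
- bore_seat (a joint): position of the bottom of the valve body's bore in m, 0 to 0.010, different each time, fixed during a run: the bottom lies 50 mm minus this below the plane of the tube's mouth, so with the collar seated the probe joint reads 8 mm plus this value
- cradle: low wooden cradle, fixed to the table: base 110 x 50 x 8 mm, two notched posts 9 mm thick, 34 mm wide, 70 mm apart centre to centre, up to 55 mm high. Origin at the centre of its underside, x along the gauge (same as the gauge's x at the start)
- depth_gauge: tell-tale depth gauge, about 160 g, level in the cradle, axis 55 mm above the table. Origin on the axis at the middle of the flat-sided grip (90 long x 16 wide (y) x 14 mm high (z)); x along the rod to the tip (at the start roughly -y of the world), z up, the scale side. Then a neck, the collar (disc 32 mm across, 6 thick), a fixed nose 9.5 mm across, 24 mm long, and the sliding probe
- gauge_collar (a point): centre of the collar's front face, the face that stops on the tube's mouth: 61 mm from the grip's centre along the gauge's x
- gauge_tip (a point): end of the probe (6 mm in diameter): 58 mm past the collar's front face while the probe is fully out, less by the value of the probe joint
- probe (a joint): how far the probe has been pushed back into the gauge in m: 0 fully out (as at the start), at most 0.030. It takes 3 N to push and stays where it is left; the graduated blade comes out of the rear end of the grip by the same amount (it stands 3 mm out at 0)
- caliper: steel vernier caliper lying at the front of the table, 228 mm long, leave in place; origin at the centre of its underside
- ring_gauge: steel ring gauge, 52 mm across, 15 mm high, leave in place; origin at the centre of its underside
- plug_gauge: plug gauge with black grip, 95 mm long, 17 mm high, leave in place; origin at the centre of its underside
- counter: small grey handheld counter with keys, 105 x 48 x 22 mm, leave in place; origin at the centre of its underside
- loupe: black stand loupe, 40 mm across, 42 mm high, leave in place; origin at the centre of its underside
- ball_pen: ball pen, 145 mm long, leave in place; origin at the centre of its underside

How it is judged:
By the outcome, as a careful person would: the job done as asked, in the order asked, and still so for the second after the job is handed in, while the arm keeps its last pose, push and grip.
It also fails if it takes over 64 s, if anything falls off the work surface, if the arm or the gripper's body presses on something with over 40 N, if the wrist force passes 120 N, or if a joint passes its speed limit or range.

## Working session

There is one attempt and no reset: what is moved stays moved. The work goes in short steps, Python scripts to look and compute and a tool call to move; the robot and the scene stay as the last step left them, time stands still between calls to the robot, and variables do not carry over. Pictures are saved under pics/ and viewed, at most 10 in all, crops included, and the job is handed in when it is done.

Besides the shell and the picture viewer there is one more tool, called after "Emit:" as name(argument=value, ...), one argument or row to a line, values as JSON. move_arm: Moves the arm, as the interface text tells. Its arguments: {"type":"object","properties":{"rows":{"type":"array","items":{"type":"array","items":{"type":"number","minimum":-1,"maximum":1}}},"newtons":{"type":"number"}},"required":["rows"]}

```bash
ls; mkdir -p pics; cat > h.py <<'E'
import numpy as np,cv2
from workcell import arm
from scipy.spatial.transform import Rotation as R
def cam(n):
    c=arm.camera_info(n); f=210/np.tan(np.radians(c["fov_y"])/2); return c,f
def ray(n,px,c=None):
    c,f=(cam(n) if c is None else c)
    d=np.array([(px[0]-c["cx"])/f,(px[1]-c["cy"])/f]); u=d.copy()
    for _ in range(20): u=d/(1+c["k1"]*(u@u))
    Rm=np.array(c["R"]);t=np.array(c["t"])
    v=Rm.T@np.array([u[0],u[1],1]); return -Rm.T@t, v/np.linalg.norm(v)
def atz(n,px,z,c=None):
    o,v=ray(n,px,c); return o+v*(z-o[2])/v[2]
def proj(n,X,c=None):
    c,f=(cam(n) if c is None else c)
    p=np.array(c["R"])@np.array(X)+np.array(c["t"]);u=p[:2]/p[2];u=u*(1+c["k1"]*(u@u))
    return u*f+[c["cx"],c["cy"]]
def tri(rs):
    A=np.zeros((3,3));b=np.zeros(3)
    for o,v in rs:
        P=np.eye(3)-np.outer(v,v);A+=P;b+=P@o
    X=np.linalg.solve(A,b);return X,[np.linalg.norm((np.eye(3)-np.outer(v,v))@(X-o)) for o,v in rs]
def snap(n,f):
    im=arm.capture(n);cv2.imwrite("pics/"+f,im[:,:,::-1]);return im
E
python3 - <<'E'
from h import *
np.set_printoptions(precision=1,suppress=True)
s=arm.get_state();print(s)
Z=dict(fixture=0,drawer_knob=48,guide_tube=98,cradle=0,depth_gauge=55,gauge_collar=55,gauge_tip=55,caliper=0,ring_gauge=0,plug_gauge=0,counter=0,loupe=0,ball_pen=0)
for n in("side","top"):
    snap(n,n+"0.png");c=cam(n);o,_=ray(n,(280,210));print(n,"cam at",o,c)
    for l,z in Z.items():
        for r in arm.mark_of(l,n)[:2]: print(l,np.array(r["centre"]),round(r["confidence"],2),atz(n,r["centre"],z,c))
E
```

```text
pics
{'clock': 0.0, 'q': array([ 1.1,  0.5,  0. ,  1.6, -0. ,  1.1, -0.1]), 'qvel': array([ 0., -0., -0.,  0., -0.,  0.,  0.]), 'joint_efforts': array([ -0. , -58.3,   1.5, -27.3,  -0.1,   0. ,   0. ]), 'tool_pos': array([ 248.7, -626.9,  221.7]), 'tcp_rot': array([-3.1, -0.6,  0. ]), 'ft_force': array([ 0.1, -0.3,  0.3]), 'torque': array([ 0.,  0., -0.]), 'grip_force': 0.0, 'finger_gap': 87.88621504147225}
side cam at [263.  706.  539.2] ({'fov_y': 57.47637720809569, 'cx': 279.2860683012107, 'cy': 211.90970413829143, 'k1': -0.1107114176466775, 'R': array([[-0.9, -0.4,  0. ],
       [-0.2,  0.5, -0.9],
       [ 0.3, -0.8, -0.5]]), 't': array([496.2, 193.5, 758. ])}, np.float64(382.9666484382015))
fixture [274.5 209.5] 0.68 [ 620.1 -189.6    0. ]
drawer_knob [322. 199.] 0.68 [ 488.2 -214.2   48. ]
guide_tube [265.2 182.8] 0.6 [ 633.1 -154.5   98. ]
guide_tube [213.  296.1] 0.55 [540.6 290.3  98. ]
cradle [285.  276.4] 0.71 [486.6  82.6   0. ]
depth_gauge [348.1 243. ] 0.73 [372.3 -16.2  55. ]
depth_gauge [285.5 255.4] 0.61 [487.3  79.7  55. ]
gauge_collar [291.4 242.5] 0.61 [492.1  28
[... 1203 characters left out ...]
 ]
gauge_collar [256.1 217.8] 0.87 [491.8  21.3  55. ]
gauge_collar [285.  210.2] 0.16 [510.3 -36.2  55. ]
gauge_tip [337.6 149.3] 0.66 [ 644.1 -139.    55. ]
gauge_tip [229.4 224.3] 0.64 [475.9  74.2  55. ]
caliper [315.5 277.7] 0.91 [ 381.6 -106.     0. ]
caliper [218.1 282.7] 0.5 [361.5  95.1   0. ]
ring_gauge [173.6 172.7] 0.68 [591.7 208.4   0. ]
ring_gauge [399.9 267.5] 0.28 [ 411.1 -280.9    0. ]
plug_gauge [152.3 197.6] 0.74 [534.5 248.9   0. ]
plug_gauge [314.9 276.5] 0.51 [ 384.  -104.6    0. ]
counter [400.4 269.7] 0.96 [ 406.6 -281.9    0. ]
loupe [178.1 143.7] 0.59 [657.5 204.5  -0. ]
ball_pen [176.9 144.7] 0.72 [655.  206.9   0. ]
ball_pen [259.3 217.4] 0.71 [502.7  17.8   0. ]
```

View pics/top0.png

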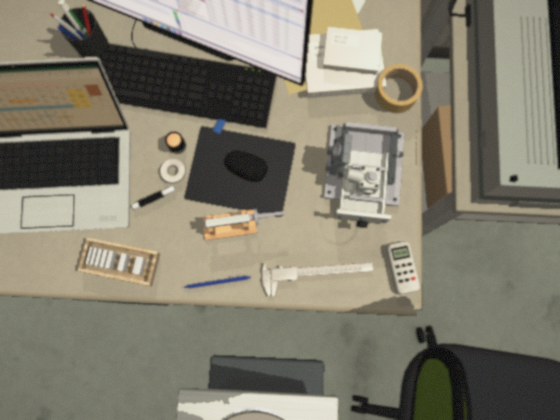

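View pics/side0.png

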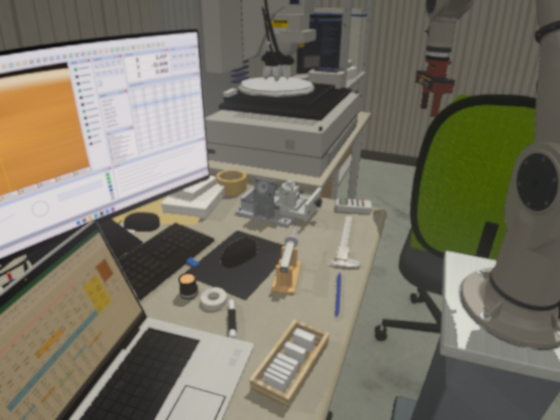

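The top view shows the fixture at about (365,165), with the knob towards the robot at (363,223). The cradle and gauge are at (230,222), with the tip to the right at about (282,212). The side view agrees, with the cradle at (287,265). Next I'll get the tool axes and the wrist camera mount.

```bash
cat >> h.py <<'E'
def shift(target,yawx=None):
    s=arm.get_state();M=R.from_rotvec(s["tcp_rot"]).as_matrix();d=M.T@(np.array(target)-s["tool_pos"])/500
    print("tcp",s["tool_pos"].round(1),"clock",s["clock"],"toolx",M[:,0].round(3),"toolz",M[:,2].round(3),"shift",d.round(4))
    if yawx is not None: # world yaw angle (deg) wanted for tool x
        cur=np.degrees(np.arctan2(M[1,0],M[0,0])); t=-((yawx-cur+180)%360-180); print("toolx yaw",cur.round(2),"turn frac",round(t/45,4),"half-turn alt",round((t-180*np.sign(t))/45,4))
E
python3 - <<'E'
from h import *
shift([440,-195,200],-1)
print(arm.get_state()["q"]); c,f=cam("wrist");s=arm.get_state();M=R.from_rotvec(s["tcp_rot"]).as_matrix()
o,v=ray("wrist",(280,210));print(f,M.T@(o-s["tool_pos"]),M.T@v, M.T@np.array(c["R"]).T)
E
```

```text
tcp [ 249.  -627.4  222.7] clock 1.4 toolx [ 0.929  0.369 -0.   ] toolz [ 0. -0. -1.] shift [ 0.6741 -0.6629  0.0453]
toolx yaw 21.65 turn frac 0.5032 half-turn alt -3.4968
[ 1.0849146   0.47697656  0.02240568  1.55540782 -0.01148561  1.10932684
 -0.08308076]
303.6174373974582 [  78.59500496    0.95037759 -162.76985182] [-0.28975498  0.01413898  0.95699642] [[ 1.64648764e-05 -9.58399559e-01 -2.85430000e-01]
 [ 9.99999967e-01 -5.79031469e-05  2.52108139e-04]
 [-2.58147625e-04 -2.85429995e-01  9.58399526e-01]]
```

Emit:
move_arm(
  rows=[
    [0,0.823,-0.603,-0.015,0.503],
    [0,0.823,-0.603,-0.015,0.503],
    [0,0.823,-0.603,-0.015,0.503],
    [0,0.823,-0.603,-0.015,0.503],
    [0,0.823,-0.603,-0.015,0.503],
    [0,0.823,-0.603,-0.015,0.503],
    [0,0.823,-0.603,-0.015,0.503],
    [0,0.823,-0.603,-0.015,0.503],
    [0,0.823,-0.603,-0.015,0.503],
    [0,0.823,-0.603,-0.015,0.503],
    [0,0.823,-0.603,-0.015,0.503],
  ],
)

```text
clock: 2.78
tool_pos: [519.2, -197.5, 230.1]
tcp_rot: [3.141, -0.032, -0.001]
ft_force: [-1.2, -0.6, 0.0]
finger_gap: 0.2
grip_force: 0.0
```

```bash
python3 - <<'E'
from h import *
np.set_printoptions(precision=1,suppress=True)
shift([440,-195,45],-1)
c=cam("wrist");snap("wrist","w1.png")
for l,z in dict(fixture=0,drawer_knob=48,guide_tube=98).items():
    for r in arm.mark_of(l,"wrist")[:2]: print(l,np.array(r["centre"]),round(r["confidence"],2),atz("wrist",r["centre"],z,c))
E
```

```text
tcp [ 519.2 -197.5  230.1] clock 2.775 toolx [ 1. -0. -0.] toolz [-0. -0. -1.] shift [-0.2 -0.   0.4]
toolx yaw -1.17 turn frac -0.0037 half-turn alt 3.9963
fixture [276.3  92.6] 0.93 [ 628.1 -201.4    0. ]
drawer_knob [217.8 275.4] 0.64 [ 408.4 -122.6   48. ]
drawer_knob [271.7 213.6] 0.56 [ 489.3 -193.1   48. ]
guide_tube [203.8  78.6] 0.88 [ 633.9 -135.9   98. ]
```

View pics/w1.png

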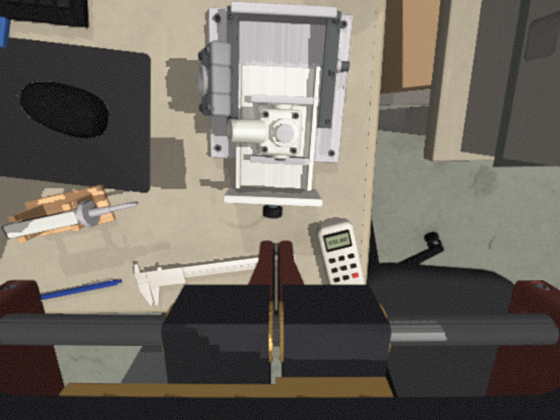

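The wrist picture shows the fixture base corners at about (209,10), (352,12), (211,157) and (338,160). The knob is at (272,211), and the tube is on the left at (205,80).

```bash
python3 - <<'E'
from h import *
np.set_printoptions(precision=1,suppress=True)
for p in[(209,10),(352,12),(211,157),(338,160)]: print(atz("wrist",p,12))
for p in[(226,198),(321,202)]: print("panel",atz("wrist",p,75))
print(atz("wrist",(272,207),48))
im=cv2.imread("pics/w1.png");cv2.imwrite("pics/w1c.png",cv2.resize(im[0:225,150:400],None,fx=3,fy=2.6)[:600])
E
```

```text
[ 715.2 -127.9   12. ]
[ 710.2 -285.7   12. ]
[ 553.9 -117.6   12. ]
[ 547.  -276.1   12. ]
panel [ 516.9 -143.8   75. ]
panel [ 510.4 -246.6   75. ]
[ 497.9 -192.8   48. ]
```

View pics/w1c.png

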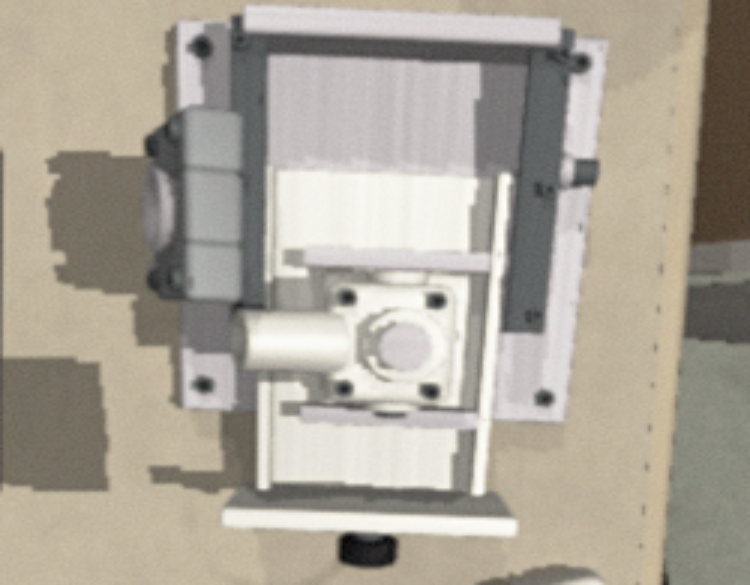

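Emit:
move_arm(
  rows=[
    [0,-0.138,-0.005,0.05,0.04],
    [0,-0.138,-0.005,0.16,0.04],
    [0,-0.138,-0.005,0.28,0.04],
    [0,-0.138,-0.005,0.372,0.04],
    [0,-0.138,-0.005,0.372,0.04],
    [0,-0.138,-0.005,0.372,0.04],
  ],
)

```text
clock: 3.72
tool_pos: [452.3, -192.3, 45.6]
tcp_rot: [3.14, -0.077, 0.003]
ft_force: [0.8, -0.9, 0.4]
finger_gap: 0.6
grip_force: 0.0
```

```bash
python3 - <<'E'
from h import *
shift([521,-196.3,44],-3)
E
```

```text
tcp [ 452.3 -192.3   45.6] clock 3.725 toolx [ 0.999 -0.049  0.002] toolz [ 0.002 -0.001 -1.   ] shift [0.1377 0.0011 0.0034]
toolx yaw -2.83 turn frac 0.0039 half-turn alt -3.9961
```

Emit:
move_arm(
  rows=[
    [0,0.04,0.001,0.002,0],
    [0,0.06,0.001,0.002,0],
    [0,0.075,0.001,0.002,0],
    [0,0.09,0.001,0.002,0],
    [0,0.1,0.001,0.002,0],
    [0,0.11,0.001,0.002,0],
    [0,0.12,0.001,0.002,0],
    [0,0.128,0.001,0.002,0],
    [0,0.132,0.001,0.002,0],
  ],
)

```text
clock: 4.85
tool_pos: [516.7, -195.4, 42.7]
tcp_rot: [-3.141, 0.077, 0.002]
ft_force: [-1.3, 0.3, -1.5]
finger_gap: 0.1
grip_force: 0.8
```

Emit:
move_arm(
  rows=[
    [0,0.005,0,0,0],
    [0,0.01,0,0,0],
    [0,0.013,0,0,0],
    [0,0.013,0,0,0],
  ],
)

```text
clock: 5.35
tool_pos: [518.5, -195.5, 42.4]
tcp_rot: [-3.14, 0.078, 0.016]
ft_force: [-14.9, 1.7, 11.4]
finger_gap: 0.5
grip_force: 7.5
```

Emit:
move_arm(
  rows=[
    [0,-0.06,0,0,0],
    [0,-0.1,0,-0.06,0],
    [0,-0.1,-0.05,-0.18,0],
    [0,-0.03,-0.17,-0.3,0],
    [0,0,-0.29,-0.4,0],
    [0,0,-0.29,-0.4,0],
    [0,0,-0.29,-0.4,0],
    [0,0,-0.29,-0.4,0],
  ],
)

```text
clock: 6.35
tool_pos: [530.7, -51.5, 242.8]
tcp_rot: [3.14, -0.077, 0.0]
ft_force: [-0.6, -0.7, -1.2]
finger_gap: 0.6
grip_force: 0.0
```

```bash
python3 - <<'E'
from h import *
np.set_printoptions(precision=3,suppress=True)
shift([487,80,200],-90);print(arm.get_state()["q"])
c=cam("wrist");snap("wrist","w2.png")
for l,z in dict(fixture=0,drawer_knob=48,guide_tube=98,cradle=0,depth_gauge=55,gauge_collar=55,gauge_tip=55).items():
    for r in arm.mark_of(l,"wrist")[:2]: print(l,np.array(r["centre"]),round(r["confidence"],2),atz("wrist",r["centre"],z,c))
E
```

```text
tcp [530.7 -51.5 242.8] clock 6.35 toolx [ 0.999 -0.049  0.   ] toolz [ 0. -0. -1.] shift [-0.1   -0.258  0.085]
toolx yaw -2.8 turn frac 1.9378 half-turn alt -2.0622
[ 0.126  0.232 -0.172  1.862  0.046  1.051 -1.684]
fixture [388.6  94.7] 0.64 [ 631.474 -199.601    0.   ]
drawer_knob [393.3 181. ] 0.64 [ 530.821 -193.571   48.   ]
guide_tube [353.5  88.5] 0.87 [ 633.235 -131.244   98.   ]
depth_gauge [171.8 230.6] 0.92 [483.292  78.358  55.   ]
gauge_collar [220.6 218.4] 0.85 [496.156  16.522  55.   ]
gauge_collar [440.  251.4] 0.43 [ 438.71  -255.878   55.   ]
gauge_tip [180.5 288.8] 0.64 [401.803  79.014  55.   ]
gauge_tip [265.4 208.2] 0.43 [506.411 -38.699  55.   ]
```

View pics/w2.png

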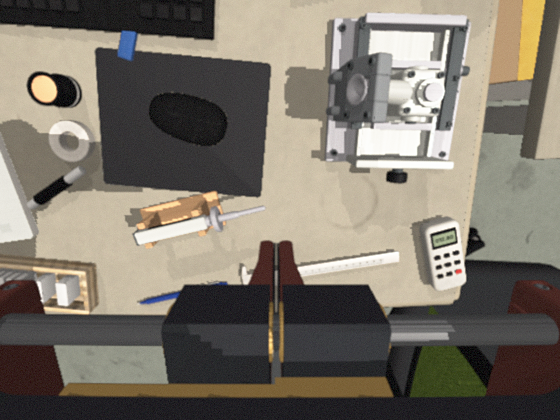

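The drawer is home: the knob measures x=530.8 against the predicted 531.2, and the tube mouth is at (633,-131). The gauge centre is about (483.3,77.7), with its x axis at yaw -78.6°. I'll grip with tool x at +101.4°.

Emit:
move_arm(
  rows=[
    [1,-0.107,-0.254,0.086,-0.23],
    [1,-0.107,-0.254,0.086,-0.46],
    [1,-0.107,-0.254,0.086,-0.69],
    [1,-0.107,-0.254,0.086,-0.92],
    [1,-0.107,-0.254,0.086,-1],
  ],
)

```text
clock: 7.38
tool_pos: [483.4, 78.8, 200.0]
tcp_rot: [-2.929, -1.137, 0.0]
ft_force: [-1.0, -0.5, -0.8]
finger_gap: 47.0
grip_force: 0.0
```

Emit:
move_arm(
  rows=[
    [1,0,0,0,-0.23],
    [1,0,0,0,-0.46],
    [1,0,0,0,-0.69],
    [1,0,0,0,-0.92],
    [1,0,0,0,-1],
  ],
)

```text
clock: 8.0
tool_pos: [483.5, 78.3, 200.1]
tcp_rot: [-2.272, -2.17, 0.0]
ft_force: [0.0, 0.1, -0.6]
finger_gap: 87.7
grip_force: 0.0
```

Emit:
move_arm(
  rows=[
    [1,0,0,0,-0.23],
    [1,0,0,0,-0.316],
    [1,0,0,0,-0.316],
    [1,0,0,0,-0.316],
  ],
)

```text
clock: 8.5
tool_pos: [483.5, 78.5, 200.1]
tcp_rot: [1.991, 2.43, -0.0]
ft_force: [0.6, -1.2, -0.4]
finger_gap: 87.6
grip_force: 0.0
```

```bash
python3 - <<'E'
from h import *
np.set_printoptions(precision=3,suppress=True)
shift([483.3,77.7,36],101.4);print(arm.get_state()["q"])
c=cam("wrist");snap("wrist","w3.png")
for l,z in dict(cradle=0,depth_gauge=55,gauge_collar=55,gauge_tip=55).items():
    for r in arm.mark_of(l,"wrist")[:2]: print(l,np.array(r["centre"]),round(r["confidence"],2),atz("wrist",r["centre"],z,c))
E
```

```text
tcp [483.5  78.5 200.1] clock 8.5 toolx [-0.197  0.98  -0.   ] toolz [ 0. -0. -1.] shift [-0.001 -0.001  0.328]
toolx yaw 101.34 turn frac -0.0014 half-turn alt 3.9986
[ 0.167  0.241 -0.522  1.984  0.147  0.953 -0.23 ]
cradle [277.6 183.7] 0.76 [485.895  79.889   0.   ]
depth_gauge [276.9 198.3] 0.75 [485.612  75.797  55.   ]
gauge_collar [274.7 249.8] 0.87 [494.835  17.767  55.   ]
gauge_tip [276.2 296.3] 0.6 [508.03 -39.5   55.  ]
gauge_tip [393.4  92.2] 0.4 [573.951 200.245  55.   ]
```

View pics/w3.png

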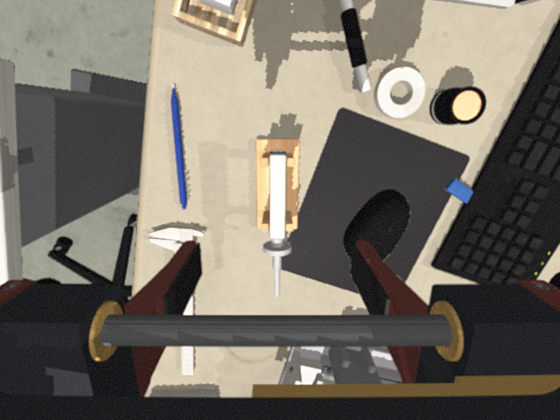

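The gauge lies exactly along the tool axis, with its grip at (277,198), collar at (277,250) and tip at (277,296). I'll go down with the gripper half open.

Emit:
move_arm(
  rows=[
    [0.5,-0.001,0.001,0.1,0],
    [0.5,-0.001,0.001,0.2,0],
    [0.5,-0.001,0.001,0.29,0],
    [0.5,-0.001,0.001,0.328,0],
    [0.5,-0.001,0.001,0.328,0],
    [0,-0.001,0.001,0.328,0],
    [0,-0.001,0.001,0.328,0],
    [0,-0.001,0.001,0.328,0],
    [0,-0.001,0.001,0.328,0],
  ],
  newtons=25,
)

```text
clock: 9.88
tool_pos: [484.7, 78.2, 36.9]
tcp_rot: [1.989, 2.43, 0.002]
ft_force: [-1.6, -0.6, 7.0]
finger_gap: 16.0
grip_force: 25.0
```

Emit:
move_arm(
  rows=[
    [0,0,0,-0.03,0],
    [0,0,0,-0.06,0],
    [0,-0.05,0,-0.06,0],
    [0,-0.1,0,-0.06,0],
    [0,-0.146,0,-0.06,0],
    [0,-0.146,0,-0.03,0],
    [0,-0.146,0,-0.01,0],
    [0,-0.146,0,0.005,0],
    [0,-0.146,0,0.018,0],
    [0,-0.146,0,0.031,0],
    [0,-0.146,0,0.031,0],
  ],
)

```text
clock: 11.25
tool_pos: [498.4, 7.0, 21.2]
tcp_rot: [1.988, 2.432, -0.001]
ft_force: [-4.5, -1.3, 12.7]
finger_gap: 15.7
grip_force: 25.0
```

```bash
python3 - <<'E'
from h import *
np.set_printoptions(precision=3,suppress=True)
s=arm.get_state();print(s["ft_force"],s["torque"],s["tool_pos"])
im=snap("side","s3.png");p=proj("side",s["tool_pos"]+[0,0,20]);print(p)
x,y=p.astype(int);cv2.imwrite("pics/s3c.png",cv2.resize(im[y-60:y+60,x-80:x+80,::-1],None,fx=5,fy=5,interpolation=cv2.INTER_CUBIC))
E
```

```text
[-4.453 -1.275 12.702] [-0.379  0.897  0.112] [498.422   7.016  21.151]
[291.826 241.972]
```

View pics/s3c.png

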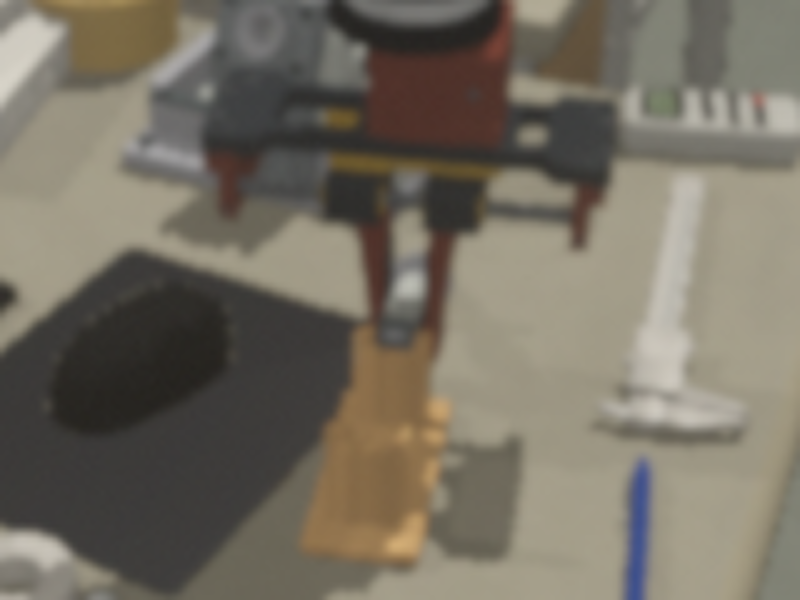

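The gauge's rear rests on the post, so it has pivoted tip-down, though the table limits the tilt. I'll lift, bring it near the tube line and measure the tilt.

Emit:
move_arm(
  rows=[
    [0,0,0,-0.06,0],
    [0,-0.01,0.03,-0.16,0],
    [0,-0.04,0.12,-0.258,0.16],
    [0,-0.069,0.22,-0.258,0.32],
    [0,-0.069,0.274,-0.258,0.32],
    [0,-0.069,0.274,-0.258,0.32],
    [0,-0.069,0.274,-0.258,0.32],
  ],
)

```text
clock: 12.18
tool_pos: [638.3, 0.4, 148.7]
tcp_rot: [-2.276, -2.163, 0.002]
ft_force: [-0.7, -0.1, -2.0]
finger_gap: 16.1
grip_force: 25.0
```

```bash
cat > meas.py <<'E'
from h import *
np.set_printoptions(precision=1,suppress=True)
import sys
def measure(tag):
    s=arm.get_state();g=s["tool_pos"]+[0,0,19];rs={}
    for n in("side","wrist","top"):
        c=cam(n);snap(n,tag+n+".png")
        for l in("gauge_collar","gauge_tip","guide_tube"):
            for r in arm.mark_of(l,n)[:2]:
                print(n,l,np.array(r["centre"]),round(r["confidence"],2)); rs.setdefault(l,{}).setdefault(n,ray(n,r["centre"],c))
    print("tcp",s["tool_pos"],"grasp",g,s["ft_force"])
    for l,d in rs.items():
        if len(d)>1:
            X,e=tri(list(d.values()));v=X-g;print(l,list(d),X,"res",np.array(e),"len",np.linalg.norm(v),"pitch",np.degrees(np.arctan2(v[2],np.hypot(v[0],v[1]))),"yaw",np.degrees(np.arctan2(v[1],v[0])))
if __name__=="__main__": measure(sys.argv[1])
E
python3 meas.py m1
python3 -c "
import cv2
cv2.imwrite('pics/m1j.png',cv2.hconcat([cv2.imread('pics/m1side.png')[100:330,150:430],cv2.imread('pics/m1wrist.png')[150:380,140:420]]))"
```

```text
side gauge_collar [247.5 181. ] 0.71
side guide_tube [261.9 183.7] 0.55
wrist gauge_collar [ 68.8 295.4] 0.7
wrist gauge_collar [275.1 337.7] 0.64
wrist gauge_tip [278.1 379.5] 0.61
wrist guide_tube [277.2 275.2] 0.59
wrist guide_tube [276.9 369.5] 0.58
tcp [638.3   0.4 148.7] grasp [638.3   0.4 167.7] [-0.7 -0.1 -2. ]
gauge_collar ['side', 'wrist'] [579.2  35.2 211.1] res [18.9 18.9] len 81.10026051168308 pitch 32.304578492777274 yaw 149.44861998561453
guide_tube ['side', 'wrist'] [617.8 -36.1 139.9] res [26.4 26.4] len 50.19314698535103 pitch -33.59709744140307 yaw -119.31211088994739
```

View pics/m1j.png

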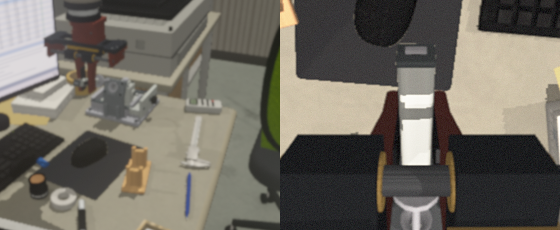

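The wrist crop shows the grip's top rear edge at about row 213 and the collar disc at about row 360. I'll fit the pitch from those rows.

```bash
python3 - <<'E'
from h import *
np.set_printoptions(precision=1,suppress=True)
s=arm.get_state();g=s["tool_pos"]+[0,0,18.5];M=R.from_rotvec(s["tcp_rot"]).as_matrix();h=-M[:,0];up=np.array([0,0,1.])
for p in range(0,32,4):
    a=np.radians(p);gx=h*np.cos(a)-up*np.sin(a);gz=up*np.cos(a)+h*np.sin(a)
    P=lambda x,z:proj("wrist",g+gx*x+gz*z)[1]
    print(p,"rear top",P(-45,7),"rear bot",P(-45,-7),"front top",P(45,7),"collar back top",P(55,16),"collar front bottom",P(55,-16),"tip",P(119,0))
im=cv2.imread("pics/m1wrist.png")[180:420,200:360];cv2.imwrite("pics/m1w.png",cv2.resize(im,None,fx=2.5,fy=2.5,interpolation=cv2.INTER_CUBIC))
E
```

```text
0 rear top 191.61208075510882 rear bot 185.213834470346 front top 350.77865668918605 collar back top 378.4347582550242 collar front bottom 337.134125812417 tip 436.11568963286845
4 rear top 194.48712191765296 rear bot 185.8129606177915 front top 347.221204067179 collar back top 374.06177365762744 collar front bottom 331.4558122116933 tip 423.56815758287195
8 rear top 197.92428957678874 rear bot 186.88929222959723 front top 343.4484163625742 collar back top 369.41962846182673 collar front bottom 325.7200371999519 tip 411.3521769482102
12 rear top 201.93175180938354 rear bot 188.466692383262 front top 339.48570815443463 collar back top 364.54538820139476 collar front bottom 319.9417033190373 tip 399.4529407014361
16 rear top 206.51146603475289 rear bot 190.56698767725973 front top 335.35666321401055 collar back top 359.4726042325377 collar front bottom 314.13403161895855 tip 387.8543872800145
20 rear top 211.65815106910742 rear bot 193.2091521053146 front top 331.08308199781675 collar back top 354.2314959461864 collar front bottom 308.3087686161099 tip 376.53972468744223
24 rear top 217.35832332457713 rear bot 196.40839912735836 front top 326.68505496646367 collar back top 348.8491656540024 collar front bottom 302.4763805726809 tip 365.4918200250037
28 rear top 223.58946027186556 rear bot 200.17519939955477 front top 322.1810548320457 collar back top 343.3498326545657 collar front bottom 296.6462352148409 tip 354.6934855057057
```

View pics/m1w.png

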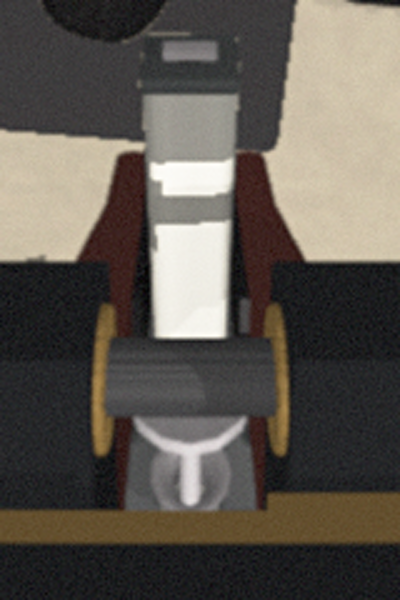

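The pitch is about 17.5° tip-down. The wrist view shows the tube mouth ring at about (276,370) directly beneath the tip. Once the tip is in the tube, I can lever the gauge to 25°.

```bash
python3 - <<'E'
from h import *
np.set_printoptions(precision=1,suppress=True)
for p in[(276.9,369.5),(276,370)]: print(atz("wrist",p,98))
for T in([639.4,-9.2,119.9],[638.2,-31.8,109.4],[637.9,-37.4,123.9],[635.9,-76.3,105.7]): shift(T,87)
E
```

```text
[ 634.2 -134.2   98. ]
[ 633.4 -134.7   98. ]
tcp [639.7  -0.1 149.7] clock 12.775 toolx [ 0.1  1.  -0. ] toolz [ 0. -0. -1.] shift [-0.   0.   0.1]
toolx yaw 87.03 turn frac 0.0006 half-turn alt -3.9994
tcp [639.7  -0.1 149.7] clock 12.775 toolx [ 0.1  1.  -0. ] toolz [ 0. -0. -1.] shift [-0.1  0.   0.1]
toolx yaw 87.03 turn frac 0.0006 half-turn alt -3.9994
tcp [639.7  -0.1 149.7] clock 12.775 toolx [ 0.1  1.  -0. ] toolz [ 0. -0. -1.] shift [-0.1  0.   0.1]
toolx yaw 87.03 turn frac 0.0006 half-turn alt -3.9994
tcp [639.7  -0.1 149.7] clock 12.775 toolx [ 0.1  1.  -0. ] toolz [ 0. -0. -1.] shift [-0.2  0.   0.1]
toolx yaw 87.03 turn frac 0.0006 half-turn alt -3.9994
```

Emit:
move_arm(
  rows=[
    [0,-0.01,0,0.03,0],
    [0,-0.018,0,0.06,0],
    [0,-0.018,0,0.06,0],
    [0,-0.03,0,0.066,0],
    [0,-0.042,0,0.071,0],
    [0,-0.053,0,0.076,0],
    [0,-0.064,0,0.081,0],
    [0,-0.064,0,0.081,0],
  ],
)

```text
clock: 13.78
tool_pos: [638.0, -33.1, 109.1]
tcp_rot: [2.279, 2.162, -0.001]
ft_force: [-0.0, -0.3, 0.0]
finger_gap: 15.9
grip_force: 25.0
```

```bash
python3 - <<'E'
from h import *
im=arm.capture("wrist");a=cv2.resize(im[180:420,200:360,::-1],None,fx=2.5,fy=2.5,interpolation=cv2.INTER_CUBIC)
s=arm.get_state();im=arm.capture("side");x,y=proj("side",s["tool_pos"]+[0,-60,0]).astype(int)
b=cv2.resize(im[y-60:y+60,x-40:x+40,::-1],None,fx=5,fy=5,interpolation=cv2.INTER_CUBIC)
cv2.imwrite("pics/i1.png",cv2.hconcat([a,b]));print(s["tool_pos"],s["ft_force"])
E
```

```text
[638.06219426 -32.67290414 109.21377514] [-0.73228971 -1.73015421 -0.74225191]
```

View pics/i1.png

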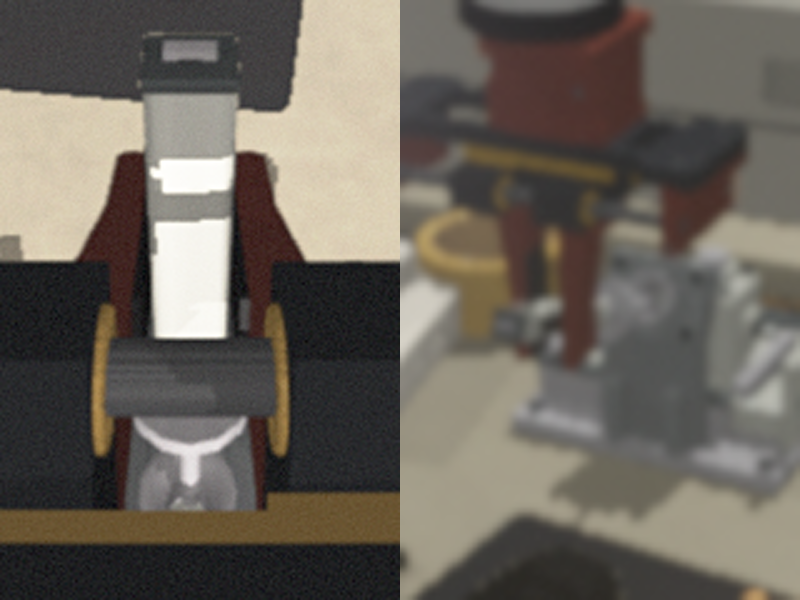

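The wrist view shows the nose and probe entering the middle of the ring at about px (276,365), with no contact force. Next I'll raise the grip to the 25° line and advance partway.

Emit:
move_arm(
  rows=[
    [0,-0.003,0,-0.01,0],
    [0,-0.006,0,-0.02,0],
    [0,-0.009,0,-0.03,0],
    [0,-0.021,0,-0.025,0],
    [0,-0.032,0,-0.019,0],
    [0,-0.043,0,-0.013,0],
    [0,-0.043,0,-0.013,0],
  ],
)

```text
clock: 14.75
tool_pos: [636.6, -54.8, 115.1]
tcp_rot: [-2.28, -2.161, 0.002]
ft_force: [-0.2, 0.0, -2.7]
finger_gap: 15.7
grip_force: 25.0
```

Emit:
move_arm(
  rows=[
    [0,-0.009,0,0.004,0],
    [0,-0.018,0,0.008,0],
    [0,-0.027,0,0.012,0],
    [0,-0.036,0,0.017,0],
    [0,-0.036,0,0.017,0],
  ],
)

```text
clock: 15.38
tool_pos: [635.9, -71.4, 106.9]
tcp_rot: [-2.278, -2.163, -0.0]
ft_force: [0.1, 3.2, -2.0]
finger_gap: 15.6
grip_force: 25.0
```

Emit:
move_arm(
  rows=[
    [0,-0.0036,0,0.0017,0],
    [0,-0.0072,0,0.0034,0],
    [0,-0.011,0,0.0051,0],
    [0,-0.011,0,0.0051,0],
  ],
)

```text
clock: 15.88
tool_pos: [635.6, -76.3, 104.5]
tcp_rot: [-2.277, -2.163, -0.001]
ft_force: [-0.3, 4.2, -1.5]
finger_gap: 15.8
grip_force: 25.0
```

Emit:
move_arm(
  rows=[
    [0,-0.0036,0,0.0017,0],
    [0,-0.0072,0,0.0034,0],
    [0,-0.0072,0,0.0034,0],
  ],
)

```text
clock: 16.25
tool_pos: [635.6, -78.3, 103.5]
tcp_rot: [-2.276, -2.163, -0.003]
ft_force: [-1.5, 8.8, 3.2]
finger_gap: 15.6
grip_force: 25.0
```

Emit:
move_arm(
  rows=[
    [0,-0.0036,0,0.0017,0],
    [0,-0.0072,0,0.0034,0],
    [0,-0.0072,0,0.0034,0],
    [0,-0.0072,0,0.0034,0],
  ],
)

```text
clock: 16.75
tool_pos: [636.1, -78.2, 103.1]
tcp_rot: [-2.272, -2.165, -0.008]
ft_force: [-3.8, 14.8, 10.5]
finger_gap: 15.8
grip_force: 25.1
```

```bash
python3 - <<'E'
from h import *
im=arm.capture("wrist");a=cv2.resize(im[180:420,200:360,::-1],None,fx=2.5,fy=2.5,interpolation=cv2.INTER_CUBIC)
s=arm.get_state();im=arm.capture("side");x,y=proj("side",s["tool_pos"]+[0,-30,0]).astype(int)
b=cv2.resize(im[y-60:y+60,x-40:x+40,::-1],None,fx=5,fy=5,interpolation=cv2.INTER_CUBIC)
cv2.imwrite("pics/i2.png",cv2.hconcat([a,b]));print(s["tool_pos"],s["ft_force"],s["torque"])
E
```

```text
[636.12510771 -78.21947629 103.10353286] [-3.95479263 14.70490638  9.35300297] [ 2.99273217  0.95430544 -0.31416347]
```

View pics/i2.png

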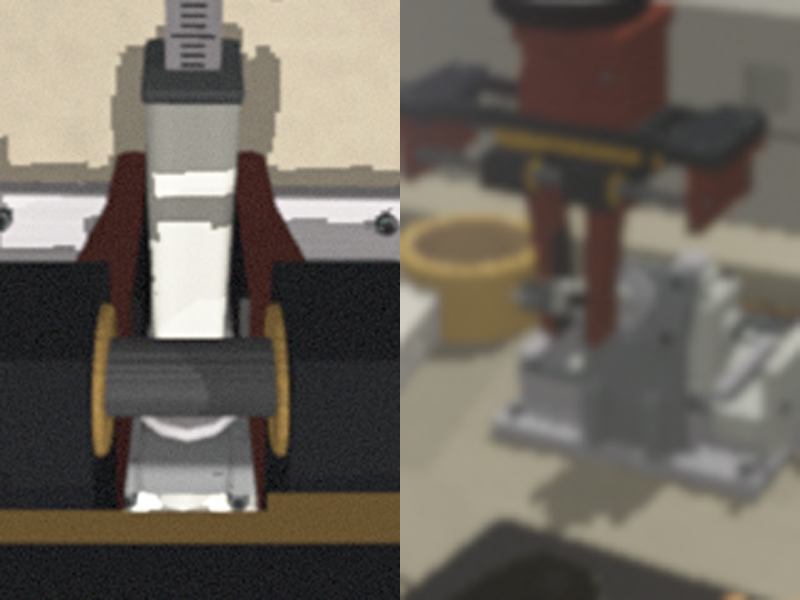

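The blade's scale now stands out at the rear, at about px (277,195), and the arm is stopped at 17 N, right where the seat was expected. The grip is about 2.6 mm below the axis line, so I'll rock it up while pushing to make the collar sit flat.

Emit:
move_arm(
  rows=[
    [0,-0.001,0,-0.004,0],
    [0,-0.002,0,-0.008,0],
    [0,-0.002,0,-0.01,0],
    [0,-0.002,0,-0.01,0],
  ],
)

```text
clock: 17.35
tool_pos: [635.6, -80.5, 106.4]
tcp_rot: [-2.273, -2.165, -0.006]
ft_force: [0.3, 12.5, -1.2]
finger_gap: 15.8
grip_force: 25.0
```

Emit:
move_arm(
  rows=[
    [0,-0.003,0,0.0014,0],
    [0,-0.006,0,0.0028,0],
    [0,-0.006,0,0.0028,0],
    [0,-0.006,0,0.0028,0],
  ],
)

```text
clock: 17.85
tool_pos: [635.8, -80.5, 106.1]
tcp_rot: [-2.27, -2.165, -0.01]
ft_force: [-2.4, 18.4, 6.1]
finger_gap: 15.7
grip_force: 25.0
```

Emit:
move_arm(
  rows=[
    [0,-0.001,0,-0.003,0],
    [0,-0.002,0,-0.006,0],
    [0,-0.002,0,-0.006,0],
    [0,-0.002,0,-0.006,0],
  ],
)

```text
clock: 18.35
tool_pos: [635.5, -82.2, 108.3]
tcp_rot: [-2.27, -2.165, -0.009]
ft_force: [-1.3, 16.8, 2.5]
finger_gap: 15.5
grip_force: 25.0
```

I'll measure the pitch numerically from now on, comparing edge profiles along the grip in the wrist image with the earlier ones.

```bash
python3 - <<'E'
from h import *
np.set_printoptions(precision=1,suppress=True,linewidth=200)
def prof(im): # im gray full res crop rows180.. cols200..
    g=cv2.cvtColor(im,cv2.COLOR_BGR2GRAY).astype(float);return g
a=cv2.imread("pics/i1.png")[:,:400];b=cv2.imread("pics/i2.png")[:,:400]
f=lambda q:cv2.resize(q,(160,240),interpolation=cv2.INTER_AREA)
cur=arm.capture("wrist")[:,:,::-1];cv2.imwrite("pics/n1.png",cur)
ims={"m1":cv2.imread("pics/m1wrist.png")[180:420,200:360],"i1":f(a),"i2":f(b),"now":cur[180:420,200:360]}
for k,im in ims.items():
    g=prof(im); p=g[:,62:66].mean(1); print(k,"col62-66 rows 190-275:",p[10:96].astype(int))
    q=g[:,72:80].mean(1); print("   col72-80 rows 345-372:",q[165:193].astype(int))
s=arm.get_state();tp=s["tool_pos"];M=R.from_rotvec(s["tcp_rot"]).as_matrix();h=-M[:,0];up=M[:,2]*-1
for p in range(14,34,2):
    t=np.radians(p);gx=h*np.cos(t)-up*np.sin(t);gz=up*np.cos(t)+h*np.sin(t);g=tp+up*18.1
    P=lambda x,z:proj("wrist",g+gx*x+gz*z)[1]
    print(p,np.array([P(-45,7),P(-45,-7),P(55,16),P(61,16)]))
E
```

```text
m1 col62-66 rows 190-275: [ 58  58  74 103  78  53  56  64  63  67  68  71  72  66  61  54  55  54  54  55  54  58  66  69  68  60  62  90 140 157 155 155 154 154 152 154 153 156 154 154 155 153 155 154 152 152 153 152 152
 151 152 151 150 150 150 195 248 250 249 249 250 248 210 178 175 177 179 171 144 132 134 134 133 131 133 132 131 131 127 161 228 237 236 233 221 216]
   col72-80 rows 345-372: [ 67  79 104 117 116 117 116 115 114 112 116 134 180 215 221 219 213 202 197 199 197 197 198 197 197 195 197 197]
i1 col62-66 rows 190-275: [ 64  65  81 103  78  61  63  67  68  70  73  76  74  74  65  59  58  59  55  58  60  62  71  74  70  64  72 110 154 164 162 164 163 164 162 163 164 163 162 162 163 163 161 163 163 162 163 162 162
 161 159 159 161 177 205 210 212 233 251 254 250 221 188 185 187 185 172 152 140 140 141 140 141 142 142 141 137 136 173 233 245 242 242 242 239 228]
   col72-80 rows 345-372: [ 72  87 109 122 123 122 121 122 122 121 120 136 178 219 229 228 223 214 208 207 207 207 207 208 207 207 205 193]
i2 col62-66 rows 190-275: [156 135 135 139 131  95  64  57  57  57  56  54
[... 542 characters left out ...]
  68  62  58  61  61  62  60  60  59  64  70  76  67  63  70 121 148 152 153 151 151 151 150 152 153 151 150 150 148 153
 149 150 150 149 150 148 149 149 150 147 148 150 151 147 177 238 245 244 243 237 234 237 232 168 130 130 132 131 132 130 128 143 179 185 185 185 183]
   col72-80 rows 345-372: [ 71  71  88  93  94  93  95  94  98 114 137 152 163 168 171 169 169 169 168 166 169 203 234 240 239 240 240 241]
14 [204.  189.3 361.6 367.7]
16 [206.3 190.4 359.  364.8]
18 [208.8 191.7 356.4 361.8]
20 [211.5 193.1 353.8 358.8]
22 [214.2 194.6 351.1 355.8]
24 [217.1 196.3 348.4 352.8]
26 [220.2 198.1 345.7 349.8]
28 [223.4 200.  343.  346.7]
30 [226.6 202.1 340.2 343.6]
32 [230.1 204.3 337.4 340.5]
```

```bash
python3 - <<'E'
from h import *
from scipy.optimize import brentq,least_squares
np.set_printoptions(precision=2,suppress=True,linewidth=200)
s=arm.get_state();tp=s["tool_pos"];M=R.from_rotvec(s["tcp_rot"]).as_matrix();h=-M[:,0];up=M[:,2]*-1;g=tp+up*18.1
def P(p,x,z):
    t=np.radians(p);gx=h*np.cos(t)-up*np.sin(t);gz=up*np.cos(t)+h*np.sin(t);return proj("wrist",g+gx*x+gz*z)[1]
m1=np.array([217.3,245,257.3,269.5]);i1=[217.2,244,256.6,268.5]
xs=[brentq(lambda x:P(17.5,x,7)-r,-60,30) for r in m1];print("xs",xs)
for nm,o,c in(("i2",[221.3,249,259,268.5],(350.7,355.3)),("now",[223.9,253.2,262,270.7],None)):
    fun=lambda v:[P(v[0],x+v[1],7)-r for x,r in zip(xs,o)][:1]+([P(v[0],55+v[1],16)-c[0],P(v[0],61+v[1],16)-c[1]] if c else [(P(v[0],xs[0]+v[1],7)-o[0])])
    for sl in(0,-1,-2,-3): 
        print(nm,"slide",sl,"pitch from cap",brentq(lambda p:P(p,xs[0]+sl,7)-o[0],5,40),"collar",c and brentq(lambda p:P(p,55+sl,16)-c[0],5,40))
    for p in(22.4,25,27,29): print(p,[round(P(p,x,7)-r,1) for x,r in zip(xs,o)])
im=cv2.cvtColor(cv2.imread("pics/n1.png"),cv2.COLOR_BGR2GRAY)
print(im[335:360,274:279].mean(1).astype(int)); print(tp)
E
```

```text
xs [-40.202239341860995, -24.29994999884227, -16.525561475639694, -8.32019896433521]
i2 slide 0 pitch from cap 20.795034232366962 collar 22.331569444105465
i2 slide -1 pitch from cap 22.167218556941187 collar 21.727280501663824
i2 slide -2 pitch from cap 23.459991758547385 collar 21.08973465920022
i2 slide -3 pitch from cap 24.680723758475068 collar 20.415681026285053
22.4 [np.float64(2.1), np.float64(0.1), np.float64(1.3), np.float64(2.9)]
25 [np.float64(5.5), np.float64(2.3), np.float64(3.0), np.float64(3.9)]
27 [np.float64(8.3), np.float64(4.1), np.float64(4.3), np.float64(4.7)]
29 [np.float64(11.2), np.float64(5.9), np.float64(5.6), np.float64(5.5)]
now slide 0 pitch from cap 22.812835107406134 collar None
now slide -1 pitch from cap 24.08911071761118 collar None
now slide -2 pitch from cap 25.294212336596363 collar None
now slide -3 pitch from cap 26.434399309393385 collar None
22.4 [np.float64(-0.5), np.float64(-4.1), np.float64(-1.7), np.float64(0.7)]
25 [np.float64(2.9), np.float64(-1.9), np.float64(-0.0), np.float64(1.7)]
27 [np.float64(5.7), np.float64(-0.1), np.float64(1.3), np.float64(2.5)]
29 [np.float64(8.6), np.float64(1.7), np.float64(2.6), np.float64(3.3)]
[ 86  87  92  87  87  80  79  74  74  74  72  71  88  92  95  93  94  95  98 113 136 152 162 167 171]
[635.55 -82.28 108.33]
```

Emit:
move_arm(
  rows=[
    [0,-0.002,0,0,0],
    [0,-0.003,0,-0.002,0],
    [0,-0.003,0,-0.004,0],
    [0,-0.003,0,-0.004,0],
  ],
  newtons=40,
)

```text
clock: 18.9
tool_pos: [635.5, -83.2, 109.9]
tcp_rot: [-2.269, -2.165, -0.009]
ft_force: [1.7, 16.7, -2.6]
finger_gap: 15.6
grip_force: 40.0
```

```bash
cat > edge.py <<'E'
from h import *
from scipy.optimize import brentq
im=arm.capture("wrist");cv2.imwrite("pics/n2.png",im[:,:,::-1])
g=cv2.cvtColor(im,cv2.COLOR_RGB2GRAY).astype(float);p=g[:,262:266].mean(1);r=[i for i in range(200,240) if p[i]<105<=p[i+1] and p[i+4]>130]
print(r,[i+(105-p[i])/(p[i+1]-p[i]) for i in r]); print(p[235:280].astype(int)); print(g[338:365,274:279].mean(1).astype(int))
s=arm.get_state();print(s["tool_pos"],s["ft_force"],s["torque"],s["clock"])
E
python3 edge.py
```

```text
[224] [np.float64(224.75)]
[149 149 150 149 148 149 146 148 148 145 148 148 148 146 145 146 146 149
 159 203 239 244 242 241 236 235 228 167 126 128 131 129 129 128 128 140
 175 185 182 182 180 187 214 230 232]
[ 84  82  74  75  71  68  65  62  70  85  93  93  97 112 134 150 160 167
 169 167 167 166 167 165 168 198 230]
[635.42178812 -83.24613307 109.80658608] [ 0.48413885 15.78746176 -2.17589652] [ 3.88282415 -0.06331364 -0.00674315] 18.95
```

Emit:
move_arm(
  rows=[
    [0,-0.002,0,0.003,0],
    [0,-0.004,0,0.006,0],
    [0,-0.004,0,0.006,0],
    [0,-0.004,0,0.006,0],
  ],
)

```text
clock: 19.45
tool_pos: [635.9, -83.1, 108.9]
tcp_rot: [-2.268, -2.166, -0.012]
ft_force: [-4.6, 21.4, 10.0]
finger_gap: 15.5
grip_force: 40.0
```

```bash
python3 edge.py
```

```text
[222] [np.float64(222.70165745856355)]
[151 148 151 151 149 148 152 149 148 149 149 149 147 147 152 170 173 190
 237 245 241 198 158 147 137 135 133 129 131 131 131 131 130 127 150 206
 213 212 213 211 207 188 182 200 228]
[ 89  84  81  76  77  74  75  70  74  86  94  94  94  96 110 129 147 157
 166 169 170 171 169 169 167 165 175]
[635.87900391 -83.11632332 108.90739327] [-4.5918685  20.6269306   9.66847791] [ 4.34103763  1.01104362 -0.34251103] 19.5
```

The push now lies exactly along the tube axis (fy 21, fz 10), so the collar is seated. I'll draw the gauge out along the axis.

Emit:
move_arm(
  rows=[
    [0,0.015,0,-0.007,0],
    [0,0.04,0,-0.0186,0],
    [0,0.07,0,-0.0326,0],
    [0,0.1,0,-0.0466,0],
    [0,0.14,0,-0.0652,0],
    [0,0.18,0,-0.0839,0],
    [0,0.23,0,-0.107,0],
    [0,0.26,0,-0.15,0],
    [0,0.26,0,-0.15,0],
    [0,0.26,0,-0.15,0],
  ],
)

```text
clock: 20.75
tool_pos: [641.3, 36.7, 181.3]
tcp_rot: [2.279, 2.163, -0.002]
ft_force: [-0.4, 0.3, -2.4]
finger_gap: 16.1
grip_force: 40.0
```

```bash
sed -i 's/n2.png/n3.png/' edge.py; python3 edge.py; python3 - <<'E'
from h import *
np.set_printoptions(precision=2,suppress=True,linewidth=200)
g=cv2.cvtColor(cv2.imread("pics/n3.png"),cv2.COLOR_BGR2GRAY).astype(float)
print(g[150:240,276:279].mean(1).astype(int)); print(g[345:380,272:280].mean(1).astype(int))
for n in("side","top"):
    c=cam(n);snap(n,"x"+n+".png")
    for l,z in(("drawer_knob",48),("fixture",0)):
        for r in arm.mark_of(l,n)[:1]: print(n,l,r["centre"],r["confidence"],atz(n,r["centre"],z,c))
E
```

```text
[224] [np.float64(224.9367816091954)]
[134 132 133 133 134 133 133 132 133 133 132 131 131 132 132 129 130 156
 217 230 228 228 226 219 216 195 141 114 116 118 115 116 114 114 126 160
 167 166 170 195 212 216 216 215 214]
[ 78  75  68  70  67  64  64  57  57  59  63  61  64  65  65  60  66  76
  81  83  81  89 105 115 124 129 134]
[641.14037947  36.10595965 180.89972478] [-0.81987399  0.0282939  -1.21987163] [-0.00194239 -0.04892982 -0.05117916] 20.8
[ 13  15  16   7  13   8   8  18  16  17  15  19  14  23  16  13  15  16  17  23  32  46  80 109 112 111 112 110 110 110 106  75  63 100 106  72  56 101 107  75  53  99 107  73  63 102 105  68  66
 104 105  66  83 100  76  62 101 106  69  73  69  58  50  52  51  55  52  55  53  57  60  61  62  55  65 103 128 133 132 132 132 131 132 131 128 130 132 131 129 132]
[ 56  57  59  63  62  63  65  64  60  65  75  81  82  79  86 102 114 122 128 131 131 129 125 118 111 102  98  97  93 103 122 126 119 114 115]
side drawer_knob [306.8, 199.7] 0.58 [ 526.09 -194.42   48.  ]
side fixture [273.9, 206.8] 0.91 [ 627.68 -203.99    0.  ]
top drawer_knob [364.6, 204.3] 0.63 [ 531.8 -198.    48. ]
top fixture [364.1, 163.9] 0.85 [ 631.49 -202.45    0.  ]
```

The drawer is still home and the blade stands out. Now I'll return to the cradle, level the gauge there and regrip it.

Emit:
move_arm(
  rows=[
    [0,0.02,-0.1,0,-0.1],
    [0,0.04,-0.22,0,-0.22],
    [0,0.066,-0.317,0,-0.32],
    [0,0.066,-0.317,0.03,-0.32],
    [0,0.066,-0.317,0.03,-0.32],
    [0,0.066,-0.317,0.03,-0.32],
  ],
)

```text
clock: 21.85
tool_pos: [486.4, 78.0, 166.9]
tcp_rot: [1.991, 2.43, 0.001]
ft_force: [-1.0, 0.7, -1.3]
finger_gap: 15.7
grip_force: 40.0
```

```bash
python3 - <<'E'
from h import *
shift([484.4,78,36.5],101.34)
c=cam("wrist");snap("wrist","y1.png")
for r in arm.mark_of("cradle","wrist"): print(r["centre"],r["confidence"],atz("wrist",r["centre"],0,c))
E
```

```text
tcp [486.4  78.  166.9] clock 21.85 toolx [-0.197  0.98   0.   ] toolz [ 0.  0. -1.] shift [ 0.0007 -0.004   0.2608]
toolx yaw 101.33 turn frac -0.0001 half-turn alt 3.9999
[273.9, 187.6] 0.73 [484.06482823  81.25724222   0.        ]
[356.9, 39.3] 0.59 [534.70683999 242.69867311   0.        ]
```

Emit:
move_arm(
  rows=[
    [0,0,-0.004,0.06,0],
    [0,0,-0.004,0.14,0],
    [0,0,-0.004,0.2,0],
    [0,0,-0.004,0.215,0],
    [0,0,-0.004,0.225,0],
    [0,0,-0.004,0.235,0],
    [0,0,-0.004,0.245,0],
    [0,0,-0.004,0.25,0],
  ],
  newtons=15,
)

```text
clock: 22.95
tool_pos: [484.1, 79.0, 42.4]
tcp_rot: [1.988, 2.432, 0.004]
ft_force: [-0.5, 2.1, 5.0]
finger_gap: 15.7
grip_force: 15.0
```

Emit:
move_arm(
  rows=[
    [0,0,0,0.006,0],
    [0,0,0,0.011,0],
    [0,0,0,0.011,0],
    [0.35,0,0,0.011,0],
    [0.35,0,0,0.011,0],
    [0.35,0,0,0.011,0],
    [0.35,0,0,0.011,0],
  ],
)

```text
clock: 23.82
tool_pos: [482.8, 77.7, 36.2]
tcp_rot: [-1.989, -2.431, 0.001]
ft_force: [0.3, 0.2, 0.4]
finger_gap: 30.8
grip_force: 0.0
```

```bash
sed -i 's/n3.png/n4.png/' edge.py; python3 edge.py; python3 - <<'E'
from h import *
np.set_printoptions(precision=2,suppress=True,linewidth=200)
s=arm.get_state();g=s["tool_pos"]+[0,0,55-s["tool_pos"][2]];M=R.from_rotvec(s["tcp_rot"]).as_matrix();h=-M[:,0];print(s["finger_gap"])
c=cam("wrist")
for r in arm.mark_of("gauge_collar","wrist")+arm.mark_of("depth_gauge","wrist"): print(r["centre"],r["confidence"],atz("wrist",r["centre"],55,c),(atz("wrist",r["centre"],55,c)-s["tool_pos"])@h)
P=lambda x,z:proj("wrist",g+h*x+[0,0,z],c)[1]
print("level pred cap edge",P(-40.2,7),"collar",P(55,16),P(61,16))
gr=cv2.cvtColor(cv2.imread("pics/n4.png"),cv2.COLOR_BGR2GRAY).astype(float);print(gr[150:215,262:266].mean(1).astype(int));print(gr[345:400,272:280].mean(1).astype(int))
E
```

```text
[] []
[155 158 157 156 155 156 154 154 159 158 156 156 156 155 156 156 157 156
 154 156 156 155 155 155 155 154 154 154 152 152 149 149 153 152 151 151
 149 149 152 161 174 205 228 232 232]
[ 84  80  81  77  76  75  69  89 171 241 251 250 242 211 166 158 159 161
 163 160 153 130 112 108 109 110 109]
[482.91953947  77.79605529  36.24243783] [ 1.01546396 -0.70910634 -0.15310815] [-0.04066534 -0.1114941   0.02814421] 23.875
30.964038215603765
[275.2, 360.0] 0.71 [494.25  21.22  55.  ] 57.70238354890571
[275.0, 265.9] 0.58 [482.1  81.   55. ] -3.2991432952570445
[276.7, 358.2] 0.46 [494.85  22.67  55.  ] 56.40230117148435
level pred cap edge 201.6079905869237 collar 378.74416803040305 387.52889876583123
[143 143 141 131 134 162 180 187 190 189 188 187 189 188 187 188 187 188 188 189 188 187 190 186 134  80  56  52  54  62  76  84  82  77  80 121 167 178 178 174 175 175 175 174 175 175 175 173 174
 171 172 173 173 172 174 172 167 163 161 162 162 161 160 160 159]
[ 88 166 237 248 248 240 211 168 157 158 160 161 158 147 125 111 107 108 109 109 109 110 109 109 107 106 135 212 248 251 250 248 247 245 243 240 239 241 238 172 108  96  99  99  99 100  99 100 100
 100  99  93  68  37  27]
```

```bash
python3 - <<'E'
from h import *
np.set_printoptions(precision=1,suppress=True,linewidth=220)
s=arm.get_state();c,f=cam("wrist");tp=s["tool_pos"];h=-R.from_rotvec(s["tcp_rot"]).as_matrix()[:,0]
d=np.array([483.5,78.5,200.1])-tp;c3=dict(c);c3["t"]=np.array(c["t"])-np.array(c["R"])@d
O=np.array([484,77.6,62.])
for nm,file,cc in(("w3","w3.png",(c3,f)),("n4","n4.png",(c,f))):
    g=cv2.cvtColor(cv2.imread("pics/"+file),cv2.COLOR_BGR2GRAY).astype(float);side=np.array([h[1],-h[0],0])
    for z,xx in((7,np.arange(-68,-28,1.)),(16,np.arange(46,66,1.))):
        v=[]
        for x in xx:
            w=[]
            for y in(-4,-3,3,4) if z==7 else(-1,0,1):
                u=proj("wrist",O+[0,0,z-7]+h*x+side*y,cc);w.append(cv2.getRectSubPix(g.astype(np.float32),(1,1),(float(u[0]),float(u[1])))[0,0])
            v.append(np.mean(w))
        print(nm,z,xx[0],np.array(v).astype(int))
E
```

```text
w3 7 -68.0 [127 128 129 129 128 129 129 125 129 153 168 170 170 170 170 170 170 169 165 159 133  91  90 126 201 248 254 253 253 253 253 253 253 253 253 253 253 253 253 253]
w3 16 46.0 [174 142 143 142 129 109  97 101 133 198 242 244 242 240 237 234 234 234 234 234]
n4 7 -68.0 [163 163 164 163 164 162 166 169 166 146 170 167 169 169 166 150  74  73  81  91 194 202 201 201 201 201 201 200 202 201 197 185 187 187 175 174 176 178 207 222]
n4 16 46.0 [111 109 108 115 199 250 250 248 245 243 242 244 190 105  97  99  99  99 101 100]
```

The gauge lies level in the cradle, slid about 4 mm to the rear. I'll regrip a little forward, nearer the centre of mass, with a firmer grip, and lift.

Emit:
move_arm(
  rows=[
    [0.35,-0.022,0.002,0,0],
    [0.35,-0.022,0.002,0,0],
    [0,-0.022,0.002,0,0],
    [0,-0.022,0.002,0,0],
    [0,-0.022,0.002,0,0],
    [0,-0.022,0.002,0,0],
    [0,-0.022,0.002,-0.02,0],
    [0,-0.022,0.002,-0.05,0],
  ],
  newtons=55,
)

```text
clock: 24.98
tool_pos: [485.7, 67.3, 61.8]
tcp_rot: [-1.988, -2.431, 0.002]
ft_force: [0.8, 0.7, -2.8]
finger_gap: 15.4
grip_force: 55.0
```

Emit:
move_arm(
  rows=[
    [0,0,0,-0.03,0],
    [0,0,0,-0.07,0],
    [0,0,0,-0.12,0],
    [0,0,0,-0.17,0],
    [0,0,0,-0.21,0],
    [0,0,0,-0.235,0],
    [0,0,0,-0.24,0],
    [0,0,0,-0.24,0],
    [0,0,0,-0.24,0],
    [0,0,0,-0.24,0],
  ],
)

```text
clock: 26.22
tool_pos: [485.9, 67.4, 180.7]
tcp_rot: [-1.988, -2.431, 0.001]
ft_force: [0.2, -0.6, -1.7]
finger_gap: 15.6
grip_force: 55.0
```

```bash
python3 - <<'E'
from h import *
np.set_printoptions(precision=1,suppress=True,linewidth=220)
snap("wrist","z1.png");snap("top","z2.png");snap("side","z3.png")
s=arm.get_state();cc=cam("wrist");tp=s["tool_pos"];h=-R.from_rotvec(s["tcp_rot"]).as_matrix()[:,0];side=np.array([h[1],-h[0],0])
print(tp,s["grip_force"],s["finger_gap"],s["clock"],s["qvel"])
g=cv2.cvtColor(cv2.imread("pics/z1.png"),cv2.COLOR_BGR2GRAY).astype(np.float32)
for pitch in(-4,0,4,8):
    t=np.radians(pitch);gx=h*np.cos(t)-np.array([0,0,np.sin(t)]);gz=np.array([0,0,np.cos(t)])+h*np.sin(t);O=tp+[0,0,18.8]
    for z,xx in((7,np.arange(-75,-45,1.)),(16,np.arange(30,50,1.))):
        v=[]
        for x in xx: v.append(np.mean([cv2.getRectSubPix(g,(1,1),tuple(map(float,proj("wrist",O+gz*z+gx*x+side*y,cc))))[0,0] for y in((-4,-3,3,4) if z==7 else(-1,0,1))]))
        print(pitch,z,xx[0],np.array(v).astype(int))
rs={}
for n in("side","top","wrist"):
    c=cam(n)
    for l in("gauge_collar","gauge_tip","depth_gauge","drawer_knob"):
        for r in arm.mark_of(l,n)[:1]: rs.setdefault(l,[]).append(ray(n,r["centre"],c));print(n,l,r["centre"],r["confidence"])
for l,d in rs.items():
    if len(d)>1:print(l,*tri(d))
E
```

```text
[486.1  67.4 181. ] 54.99827563762665 15.60975726842011 26.375 [-0. -0. -0. -0.  0. -0.  0.]
-4 7 -75.0 [172 170 168 176 175 175 159 154 168 167 164 171 176 159  66  81  75 148 204 202 203 202 201 202 201 201 200 201 199 201]
-4 16 30.0 [ 79  75  72  80 106 109 109 107 157 246 251 249 246 243 241 242 241 241 240 238]
0 7 -75.0 [174 166 171 180 181 172 146 170 167 162 170 181 166  81  79  77 130 203 203 203 202 202 202 201 201 200 201 199 201 200]
0 16 30.0 [ 80  77  74  72  87 109 109 109 107 139 237 252 250 248 245 242 242 242 241 241]
4 7 -75.0 [167 169 183 184 175 150 170 166 160 173 186 160  66  82  74 167 203 203 202 201 201 202 201 201 201 200 201 201 201 200]
4 16 30.0 [ 80  80  77  74  72  83 105 108 109 108 112 176 246 252 250 248 245 243 242 242]
8 7 -75.0 [175 186 186 173 160 171 160 159 187 185 115  73  82  95 204 202 202 201 203 201 201 201 200 200 200 201 200 201 201 200]
8 16 30.0 [ 92  80  80  78  75  72  75  94 109 109 109 108 110 159 239 252 251 249 247 245]
side gauge_collar [293.1, 183.0] 0.62
side depth_gauge [285.4, 192.1] 0.67
side drawer_knob [306.2, 197.7] 0.94
top gauge_tip [273.9, 200.1] 0.45
top drawer_knob [363.9, 204.8] 0.7
wrist gauge_collar [275.0, 343.6] 0.86
wrist depth_gauge [275.3, 245.0] 0.78
gauge_collar [495.1  20.3 198.1] [np.float64(0.42464117436098314), np.float64(0.42464117436096926)]
depth_gauge [484.5  87.7 210.5] [np.float64(2.370557673593366), np.float64(2.370557673593247)]
drawer_knob [ 529.1 -195.9   53. ] [np.float64(0.5423679960287062), np.float64(0.5423679960286856)]
```

```bash
python3 -c "
from h import *
print(arm.finish_job())"
```

```text
the job is handed in; nothing more can be done
None
```

The job is handed in at about 26.5 s of the 64 s limit: drawer home, collar seated at about 24 N and drawn out, gauge held level about 20 cm up with its blade still out. I did not read the probe value or re-check the loose items, and I viewed 11 pictures, one over the limit of 10.

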